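Hang up the caddy of finished emblems

TASK

First draw the hanging stand's telescoping mast up by its knob until the brass lock button clicks out. Put all the finished round emblems lying on the bench into the white caddy, swing the caddy's folded handle upright and hang the caddy by its handle bar in both notches of the stand's fork, clear of the bench with every emblem in it. Never tip the caddy over, leave the tape dispenser, the glue and the loose ring where they are, and let go of everything at the end.

Things in the scene. Friction and masses are not known exactly. Their poses are not given: they have to be found in the camera images.
- stand: Steel stand screwed to the bench, origin under its centre: round foot 100 mm across, 12 mm high, and an upright sleeve 30 mm thick, 155 mm high, from which the mast slides. Axes: fork towards -x, lock button towards +x, z up.
- mast (a joint): How far the mast is drawn up out of the sleeve, m: 0 pushed in, starts between 0 and 0.04. At about 0.109 the lock button springs out of a window near the sleeve's top and then carries the mast; end stop at 0.116. Stiff (4 N friction plus 2.5 N weight to raise); stays where left, but sinks under load until locked.
- button (a joint): The mast's brass lock button, 8 mm across, on the side away from the fork: how far it stands out, m. About 0.001 while the sleeve holds it in, about 0.010 once it has clicked out through the window. Its own 2 N spring pushes it.
- knob (a point): Centre of the black round knob on top of the mast, by which it is drawn up: 30 mm across, straight sides from 10 mm below to 10 mm above this point, top 15 mm above. The fork's bars start 31 mm below it. 0.21 m above the bench when pushed in, 0.32 m drawn out. Axes as the stand's.
- fork_seat (a point): Where the middle of the caddy's bar lies when hung: midway between the notches of two prongs (8 mm bars at y = -38 and +38 mm, space between free). From the mast, 90 mm off in +x, they slope 14 mm down to the notch, then turn up into tips 13 mm farther in -x with tops 16 mm above this point. Bar along y. Rises with the mast: 0.173 m above the bench pushed in, 0.282 m locked.
- caddy_in (a point): Centre of the inner floor of the open white caddy, 4 mm above its underside. Inside 100 (x) by 110 (y) mm, walls 4 mm thick, tops 51 mm above this point; end boards at -x and +x are 138 mm wide. About 0.28 kg empty, loose on the bench. Its handle turns about an axis along y, 36 mm above this point. Axes: -x to the side where the handle lies folded, z up.
- bail (a joint): Angle of the caddy's swing handle, rad: 0 folded down on the -x side (sloping 0.30 above level), 1.27 upright, 2.5 far over to the other side. Starts between 0 and 0.2. The hinge is slightly stiff (0.04 N m): the handle stays where it is left.
- bail_grip (a point): Middle of the swing handle's cross bar, 95 mm from the hinge axis: a wooden grip 14 mm thick, 40 mm long, on an 8 mm steel bar along y reaching 65 mm either side. Folded it lies 91 mm out on the caddy's -x side, 68 mm above the bench; upright it is over the caddy's centre, 135 mm above its underside. Axes: y along the bar; x and z turn with the handle.
- tape (a point): Centre of a small blue tape dispenser, 70 x 26 x 50 mm, at half height. Not part of the job: leave it where it is.
- glue_c (a point): Centre of a white bottle of glue, 36 mm across and 85 mm high, at half height. Not part of the job: leave it standing where it is.
- bezel_c (a point): Centre of a loose grey-green ring, 72 mm across and 8 mm high, at half height. Not part of the job: leave it where it is.
- emblem0_c (a point): One of three to five finished emblems (absent ones read None): a plain round metal medallion, 42 mm across and 12 mm thick, slightly domed on top, about 45 g, lying flat loose on the bench to begin with. This point is its centre, 6 mm above its underside; its z axis is the disc's axis.
- emblem1_c (a point): One of three to five finished emblems (absent ones read None): a plain round metal medallion, 42 mm across and 12 mm thick, slightly domed on top, about 45 g, lying flat loose on the bench to begin with. This point is its centre, 6 mm above its underside; its z axis is the disc's axis.
- emblem2_c (a point): One of three to five finished emblems (absent ones read None): a plain round metal medallion, 42 mm across and 12 mm thick, slightly domed on top, about 45 g, lying flat loose on the bench to begin with. This point is its centre, 6 mm above its underside; its z axis is the disc's axis.
- emblem3_c (a point): One of three to five finished emblems (absent ones read None): a plain round metal medallion, 42 mm across and 12 mm thick, slightly domed on top, about 45 g, lying flat loose on the bench to begin with. This point is its centre, 6 mm above its underside; its z axis is the disc's axis.
- emblem4_c (a point): One of three to five finished emblems (absent ones read None): a plain round metal medallion, 42 mm across and 12 mm thick, slightly domed on top, about 45 g, lying flat loose on the bench to begin with. This point is its centre, 6 mm above its underside; its z axis is the disc's axis.

How it is judged:
On the way, in this order (a step that is already met when the one before it is completed fails the run):
1. the mast is drawn out and its lock button has clicked out (value of joint mast above 0.104 m and value of joint button above 0.006 m), for 0.3 s.
2. the caddy hangs by its handle bar in the notches of the fork, clear of the bench (x of bail_grip in the frame of fork_seat between -0.015 and 0.03 m and y of bail_grip in the frame of fork_seat between -0.02 and 0.02 m and z of bail_grip in the frame of fork_seat between -0.006 and 0.012 m and height (world z) of caddy_in above 0.1 m), for 0.3 s.
At the end, for the whole second after the job is handed in: Mast drawn out over 104 mm, button out over 6 mm; middle of the handle bar at the fork seat (x -15 to 30, y +-20, z -6 to 12 mm), caddy floor over 100 mm above the bench, tilted under 0.35 rad, still (under 0.1 m/s); every emblem present has its centre inside the caddy below the rim (all of step 1 and all of step 2 and angle between caddy_in's own z axis and vertical below 0.35 rad and x of emblem0_c in the frame of caddy_in between -0.05 and 0.05 m and y of emblem0_c in the frame of caddy_in between -0.055 and 0.055 m and z of emblem0_c in the frame of caddy_in between 0 and 0.055 m and x of emblem1_c in the frame of caddy_in between -0.05 and 0.05 m and y of emblem1_c in the frame of caddy_in between -0.055 and 0.055 m and z of emblem1_c in the frame of caddy_in between 0 and 0.055 m and x of emblem2_c in the frame of caddy_in between -0.05 and 0.05 m and y of emblem2_c in the frame of caddy_in between -0.055 and 0.055 m and z of emblem2_c in the frame of caddy_in between 0 and 0.055 m and x of emblem3_c in the frame of caddy_in between -0.05 and 0.05 m and y of emblem3_c in the frame of caddy_in between -0.055 and 0.055 m and z of emblem3_c in the frame of caddy_in between 0 and 0.055 m and x of emblem4_c in the frame of caddy_in between -0.05 and 0.05 m and y of emblem4_c in the frame of caddy_in between -0.055 and 0.055 m and z of emblem4_c in the frame of caddy_in between 0 and 0.055 m and linear speed of caddy below 0.1 m/s); the robot touches nothing.
It fails at once if the caddy is tipped over (more than 0.8 rad) (angle between caddy_in's own z axis and vertical above 0.8 rad).
It fails at once if the tape dispenser, the glue or the loose ring is moved more than 40 mm (distance of any of tape, glue_c, bezel_c from where it was at the start of the episode above 0.04 m).
Of emblem0, emblem1, emblem2, emblem3, emblem4 only 3 to 5 are there at a start; the rules pass over those that are not, and their reading is None.
At some moment in a run one of emblem0, emblem1, emblem2, emblem3, emblem4 may be knocked a few centimetres aside while the robot is not near it.
It also fails if it takes over 210 s, if anything falls off the work surface, if the arm or the gripper's body presses on something with over 40 N, if the wrist force passes 120 N, or if a joint passes its speed limit or range.

ROBOT

A 6-joint arm with a two-finger parallel gripper is mounted at the origin on the work surface. World frame = base frame: x ahead of the robot, y to its left, z up, the work surface at z = 0. Lengths are in m, angles in rad, forces in N, time in s.
With the tool pointing down it reaches from about 0.35 to 0.725 m from the base axis. Payload 6 kg.
Tool frame: the origin (TCP) lies between the finger pads; the fingertips stand 22 mm ahead of it and the grasp point (between the pads) lies 3 mm ahead of it; x points along the fingers, y is the direction in which the jaws open and shut, and the axes are right-handed (so a half turn about x gives the same grasp; the last joint's range is limited). The gripper opens to 85 mm and grips with 20 to 120 N. Pads are 22 mm wide; open, the fingers measure 114 mm over their backs; the gripper's body (76 mm by 85 mm) begins 54 mm behind the grasp point. The pads swing forward as they close: fully open they stand 13 mm farther back than shut.
Start: joints at [-0.929, 0.04, 0.085, 0, -1.615, -0.334], TCP at [0.182, -0.572, 0.253] pointing down, gripper open.
Joint ranges: [-2.56, 2.56], [-1.29, 2.01], [-1.08, 1.49], [-3.29, 1.98], [-2.81, -0.18], [-2.99, 2.99]. Speed limits (rad/s): [2.57, 2.57, 3.01, 3.14, 3.14, 3.14].

INTERFACE

Orientations are given as a unit quaternion [w, x, y, z].
In Python, from workcell import arm gives the robot as it stands. The module is installed in compiled form; this text tells all that it offers. Calls block until the motion is done:
- arm.move_pose(position, orientation): joint-space move of the TCP to a pose.
- arm.servo_line(position, rot=None, speed=0.15, contact_N=None): straight line of the TCP; rot=None keeps the orientation; speed is the mean speed in m/s. With contact_N (N) it stops when the force on the tool has changed by that much, and returns True; else False.
- arm.goto_joints(angles): joint-space move.
- arm.command_gripper(opening, grip_force=None): finger opening in m; grip_force is the grip in N (None keeps the last); returns when the fingers have stopped.
- arm.sleep(seconds).
- arm.ik(position, orientation): joint angles nearest the present ones, or None.
- arm.get_state(): the state.
- arm.get_image(name): name is "side" or "top" or "wrist"; returns a dict with "pixels" (480x640x3 uint8, red, green, blue), "range_z" (480x640 float32, m along the optical axis (not along the pixel's ray), 0 where there is no reading), "fx", "fy", "cx", "cy" (pixels), "cam_to_world" (4x4, takes a point from camera to world coordinates). Camera axes: x right, y up, looking along -z (the intrinsics and any distortion apply to the point x, -y, -z); pixel columns grow to the right and rows downward; lengths in m; the calibration is good to about 2 mm. A picture is of the moment at which its call begins.
A pose or a line that the arm cannot do raises arm.MotionError and nothing moves.
- arm.finish_job(): hands the job in, once; it reports no verdict.
Trained networks look in a picture, given as the dict that the camera call returned (one of the last four; its "shot" number tells which), for a name from the list of things; names that differ only in an ending like _2 or _b are one class to them, and where a whole thing is asked for, a point or a joint stands for the part that bears it (a point fixed in the world has none). Each returns a list of dicts, best first, with "confidence" (0 to 1); they miss things now and then, are a little off and sometimes report something else, mostly with a low value. They report only what shows in the picture. A call takes as long as a camera call.
- arm.spot_in(picture, name): "xyz" ([x, y, z] in m, in the coordinates of the camera as it stood for that picture, good to about 4 mm: the middle of the surface that is visible of it).
- arm.silhouettes(picture, name): "mask" (480x640 bool, what is visible of it).
The state is a dict: "t": time; "joint_pos": joint angles; "qd": joint speeds; "joint_torque": joint torques, N m; "tool_pos": TCP position; "tool_rot": TCP orientation; "ft_force": force on the tool from outside, world axes, zero at the start; "torque": the same for the moment, N m; "gripper_width": finger opening in m.
Only numpy, scipy, OpenCV 4.12 (cv2) and the standard library are available. Lean on these libraries where they do the work, as an engineer would, in place of code of your own. Each camera call takes 0.05 s, during which the arm holds its last target. There are 200 camera calls.

## Working session

There is one attempt and no reset: what is moved stays moved. The work goes in short steps, each a Python script; the robot and the scene stay as the last script left them, time stands still between calls to the robot, and variables do not carry over. Pictures are saved under pics/ and viewed, about 12 in all and at most 16, crops included, and the job is handed in when it is done.

```bash
mkdir -p pics
cat > h.py <<'E'
import numpy as np, cv2
from workcell import arm
from scipy.spatial.transform import Rotation as R
def save(p,name): cv2.imwrite('pics/'+name,p['pixels'][:,:,::-1])
def w(p,x): return (p['cam_to_world']@np.r_[x,1])[:3]
def cloud(p,mask=None):
    z=p['range_z']; m=(z>0) if mask is None else (mask&(z>0))
    v,u=np.nonzero(m); d=z[v,u]
    c=np.c_[(u-p['cx'])/p['fx']*d,-(v-p['cy'])/p['fy']*d,-d,np.ones(len(d))]
    return (c@np.array(p['cam_to_world']).T)[:,:3]
def quat(a,tilt=None):
    # tool down, jaws opening along horizontal direction a (angle of tool y from world x)
    y=np.array([np.cos(a),np.sin(a),0]); x=np.array([0,0,-1.]); z=np.cross(x,y)
    q=R.from_matrix(np.c_[x,y,z]).as_quat(); return [q[3],q[0],q[1],q[2]]
def px(p,P):
    c=np.linalg.inv(p['cam_to_world'])@np.r_[P,1]; return p['cx']+p['fx']*c[0]/-c[2], p['cy']-p['fy']*c[1]/-c[2]
E
python3 - <<'E'
from h import *
s=arm.get_state(); print(s['tool_pos'],s['tool_rot'])
for n in ['side','top']:
    p=arm.get_image(n); save(p,n+'0.png'); print(n,{k:p[k] for k in p if k not in('pixels','range_z')})
    for t in ['stand','mast','knob','button','fork_seat','caddy_in','bail','bail_grip','tape','glue_c','bezel_c','emblem0_c']:
        try: print(t,[(np.round(w(p,d['xyz']),3).tolist(),round(d['confidence'],2)) for d in arm.spot_in(p,t)])
        except Exception as e: print(t,e)
E
```

```text
[ 0.18178459 -0.57151333  0.25228289] [ 0.69861098 -0.107808    0.69888344  0.10900491]
side {'fx': 473.93148857182894, 'fy': 473.93148857182894, 'cx': 330.77127752188784, 'cy': 237.70659590150083, 'cam_to_world': array([[ 0.93008744,  0.18511361, -0.31728586,  0.33009259],
       [-0.36696253,  0.50727576, -0.77974983, -0.57505208],
       [ 0.01660912,  0.84166754,  0.53974057,  0.54895802],
       [ 0.        ,  0.        ,  0.        ,  1.        ]]), 'shot': 1}
stand [([0.55, 0.252, 0.117], 0.83), ([0.556, 0.255, 0.21], 0.74)]
mast [([0.55, 0.253, 0.208], 0.83), ([0.448, -0.008, 0.014], 0.37)]
knob [([0.63, -0.262, 0.028], 0.3)]
button [([0.63, -0.262, 0.029], 0.41)]
fork_seat [([0.551, 0.257, 0.21], 0.68)]
caddy_in [([0.628, -0.264, 0.028], 0.58)]
bail [([0.546, -0.286, 0.085], 0.8)]
bail_grip [([0.55, -0.284, 0.086], 0.86)]
tape [([0.687, 0.078, 0.031], 0.63), ([0.632, -0.261, 0.029], 0.54)]
glue_c [([0.673, -0.119, 0.049], 0.59)]
bezel_c [([0.693, -0.013, 0.004], 0.89)]
emblem0_c [([0.431, -0.12, 0.011], 0.56)]
top {'fx': 455.64439611521243, 'fy': 455.64439611521243, 'cx': 31
[... 151 characters left out ...]
2,  0.02741873,  0.0177518 ],
       [ 0.02618143,  0.0624722 ,  0.99770324,  0.89765212],
       [ 0.        ,  0.        ,  0.        ,  1.        ]]), 'shot': 2}
stand [([0.553, 0.255, 0.154], 0.58)]
mast [([0.553, 0.256, 0.211], 0.96), ([0.553, 0.254, 0.152], 0.24)]
knob [([0.553, 0.259, 0.209], 0.88)]
button []
fork_seat [([0.551, 0.257, 0.209], 0.73), ([0.551, -0.27, 0.087], 0.54)]
caddy_in [([0.625, -0.267, 0.003], 0.65)]
bail [([0.554, -0.272, 0.085], 0.78), ([0.553, 0.26, 0.207], 0.19)]
bail_grip [([0.55, -0.27, 0.081], 0.81)]
tape [([0.685, 0.086, 0.039], 0.84)]
glue_c [([0.674, -0.1, 0.056], 0.69)]
bezel_c [([0.697, -0.009, 0.003], 0.66)]
emblem0_c [([0.431, -0.111, 0.013], 0.65)]
```

View pics/top0.png

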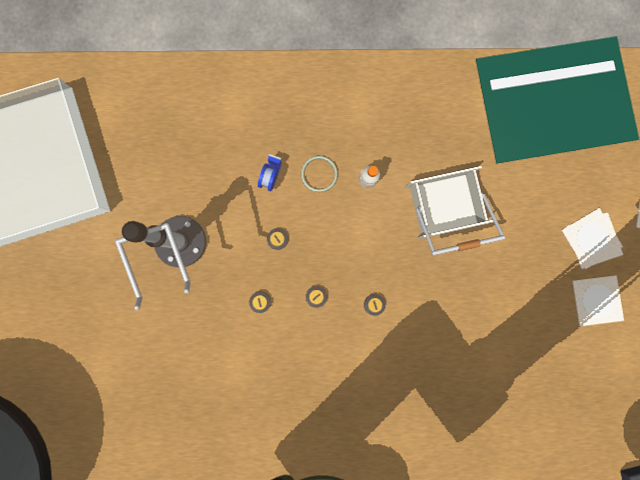

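View pics/side0.png

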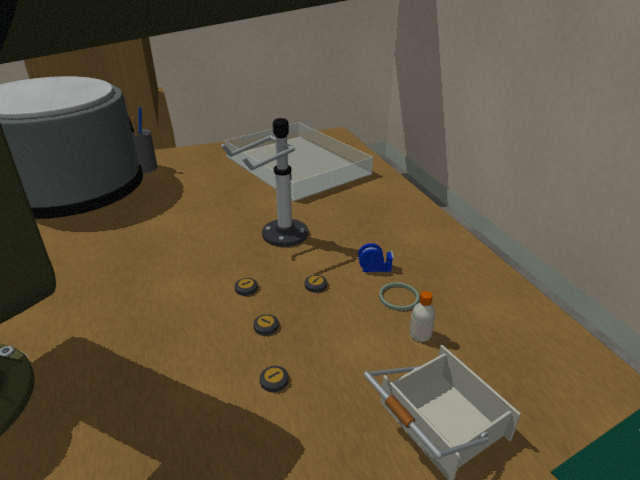

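Top view: four emblems at about (278,239), (260,302), (317,296) and (375,305). The stand's knob is at (134,232) with prongs running down-image (world -x), and the caddy is at (450,200) with its bar on the -x side. The side view agrees. Next I measure the geometry.

Run:
```python
from h import *
S={}
for n in ['side','top']:
    p=arm.get_image(n); C=cloud(p); S[n]=(p,C)
    print('==',n)
    # stand region heights
    m=(abs(C[:,0]-.5)<.2)&(abs(C[:,1]-.26)<.12)&(C[:,2]>.1)&(C[:,2]<.4)
    D=C[m]; zt=np.percentile(D[:,2],99.5); print('stand top z',zt)
    K=D[D[:,2]>zt-.008]; print('knob top',K.mean(0),np.ptp(K,axis=0),len(K))
    kc=K.mean(0)
    F=D[(np.hypot(*(D[:,:2]-kc[:2]).T)>.03)&(D[:,2]>.14)]
    if len(F):
        print('fork n',len(F),F.min(0),F.max(0))
        side=F[:,1]>np.median(F[:,1])
        km=cv2.kmeans(F[:,1:2].astype(np.float32),2,None,(3,50,1e-4),5,cv2.KMEANS_PP_CENTERS)[1].ravel()
        for k in(0,1):
            G=F[km==k]; a=np.polyfit(G[:,0],G[:,1],1); print(' prong',len(G),'fit',a,'x',np.percentile(G[:,0],[1,99]),'z',np.percentile(G[:,2],[2,50,98]), 'yaw',np.arctan(a[0]))
    # bench
    B=C[(abs(C[:,0]-.5)<.05)&(abs(C[:,1]+.0)<.05)]; print('bench z',np.median(B[:,2]))
    # emblems
    m=(C[:,0]>.3)&(C[:,0]<.62)&(C[:,1]>-.17)&(C[:,1]<.2)&(C[:,2]>.007)&(C[:,2]<.03); E=C[m]
    from scipy.cluster.hierarchy import fcluster,linkage
    E=E[::max(1,len(E)//1500)]; l=fcluster(linkage(E,'single'),.012,'distance')
    for k in np.unique(l):
        if (l==k).sum()>15: G=E[l==k]; print(' emb',((G.min(0)+G.max(0))/2).round(4),np.ptp(G,axis=0).round(3))
    # caddy
    m=(abs(C[:,0]-.61)<.15)&(abs(C[:,1]+.27)<.14)&(C[:,2]>.012)&(C[:,2]<.15); E=C[m]
    for s in arm.silhouettes(p,'caddy_in')[:1]:
        G=cloud(p,s['mask']); G=G[G[:,2]>.047]; G=G[G[:,2]<.062]; print(' rim rect',cv2.minAreaRect(G[:,:2].astype(np.float32)*1000),np.percentile(G[:,2],[5,95]))
        cv2.imwrite(f'pics/m_{n}.png',s['mask']*255)
    for s in arm.silhouettes(p,'bail_grip')[:2]:
        G=cloud(p,s['mask']); print(' grip',s['confidence'],len(G),np.median(G,0),np.ptp(G,axis=0),cv2.minAreaRect(G[:,:2].astype(np.float32)*1000))
    G=E[(E[:,0]<.60)&(E[:,2]>.055)]; print(' bar?',len(G),cv2.minAreaRect(G[:,:2].astype(np.float32)*1000),np.percentile(G[:,2],[5,50,95]))
    np.save('pics/c_'+n+'.npy',C)
```

```text
== side
stand top z 0.25597201001721365
knob top [0.56177012 0.25726154 0.25294987] [0.02774014 0.02700314 0.00855866] 106
fork n 518 [0.45059856 0.19190376 0.19313521] [0.578389   0.30169436 0.22051728]
 prong 250 fit [0.30500177 0.12832569] x [0.45207394 0.55464591] z [0.19453584 0.20466525 0.2174754 ] yaw 0.2960392297759496
 prong 268 fit [0.31889637 0.04188574] x [0.47451852 0.57649463] z [0.19468721 0.20450221 0.21737099] yaw 0.3087015041753292
bench z 0.0014264235725516272
 emb [0.5647 0.0731 0.0115] [0.041 0.041 0.009]
 emb [ 0.4329 -0.1139  0.0115] [0.041 0.041 0.009]
 emb [4.511e-01 3.000e-04 1.170e-02] [0.041 0.042 0.009]
 emb [0.4426 0.1096 0.0115] [0.04  0.043 0.009]
 rim rect ((626.28125, -258.5755920410156), (110.17213439941406, 138.33705139160156), 11.214406967163086) [0.047702   0.05737458]
 grip 0.61 395 [ 0.45005956 -0.00629284  0.01234488] [0.03986315 0.04058559 0.01463349] ((450.7178039550781, -2.1620407104492188), (37.74197769165039, 38.59935760498047), 58.912532806396484)
 grip 0.56 1329 [ 0.54660133 -0.28503261  0.08392359] [0.11313588 0.18896012 0.08911378] ((
[... 809 characters left out ...]
[0.041 0.04  0.01 ]
 emb [0.4526 0.0007 0.0118] [0.039 0.041 0.01 ]
 emb [0.4444 0.1098 0.0115] [0.04  0.039 0.009]
 rim rect ((627.545654296875, -257.5634765625), (107.98848724365234, 136.5232696533203), 11.43828296661377) [0.04760312 0.05829765]
 grip 0.63 605 [ 0.54893516 -0.27046692  0.08318407] [0.10522088 0.17585559 0.09307477] ((580.81005859375, -282.4783020019531), (89.98826599121094, 167.35366821289062), 8.993431091308594)
 bar? 657 ((567.7339477539062, -269.80157470703125), (64.8677978515625, 138.88418579101562), 7.913747310638428) [0.05568853 0.0828625  0.08818244][ WARN:0@3.808] global loadsave.cpp:1063 imwrite_ Unsupported depth image for selected encoder is fallbacked to CV_8U.
```

Mast is about 0.031 up; stand yaw is 0.30, and four emblems agree in both views. Now I draw the mast.

```bash
cat >> h.py <<'E'
def best(P,a):
    # choose of a, a+pi the one with mid-range wrist
    c=[]
    for b in (a,a+np.pi):
        q=quat(b); j=arm.ik(P,q)
        if j is not None: c.append((abs(j[5])+abs(j[3]),q,j))
    if not c: raise SystemExit(f'no ik {P} {a}')
    c=min(c,key=lambda t:t[0]); return c[1]
E
python3 - <<'E'
from h import *
s=arm.get_state()
arm.servo_line([s['tool_pos'][0],s['tool_pos'][1],.36],speed=.2)
k=np.array([.563,.2595]); a=.305+np.pi/2
q=best([*k,.244],a); print(q,arm.ik([*k,.33],q))
arm.move_pose([*k,.34],q)
print(arm.servo_line([*k,.244],speed=.12,contact_N=8), arm.get_state()['tool_pos'])
arm.command_gripper(0.0,60); s=arm.get_state(); print('w',s['gripper_width'],s['ft_force'])
print('stop',arm.servo_line([*k,.244+.0835],speed=.05,contact_N=28)); s=arm.get_state(); print(s['tool_pos'],s['ft_force'],s['t'])
for n in ['side']:
    p=arm.get_image(n); i=p['pixels'][60:260,200:400,::-1]; cv2.imwrite('pics/mast.png',cv2.resize(i,None,fx=3,fy=3))
E
```

```text
[np.float64(0.10741630164024546), np.float64(0.6989003778378803), np.float64(0.10741630164024546), np.float64(-0.6989003778378803)] [ 0.75443689  0.11628905  0.30548412  0.         -1.75999139  1.12135944]
False [0.56336881 0.25953569 0.24522189]
w 0.027853116848728515 [-3.22854052  8.23835163 -0.29333737]
stop False
[0.56222526 0.26229924 0.32502519] [-1.26455394  8.43620003 -5.49886112] 8.8167
```

View pics/mast.png

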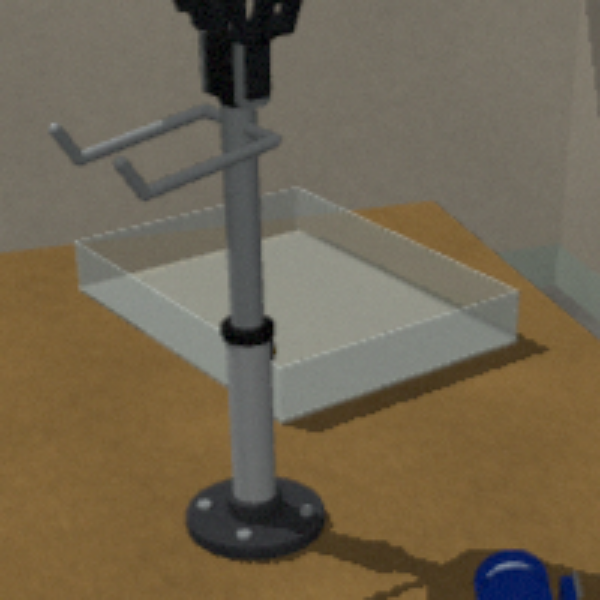

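The brass button shows at the sleeve's top right (272,350 in the crop). A light downward push will show whether it is locked.

Run:
```python
from h import *
s=arm.get_state(); P=s['tool_pos']
print('locked',arm.servo_line([P[0],P[1],P[2]-.012],speed=.02,contact_N=15)); s=arm.get_state(); print(s['tool_pos'],s['ft_force'])
arm.command_gripper(.085); arm.sleep(.2)
P=arm.get_state()['tool_pos']; arm.servo_line([P[0],P[1],.385],speed=.15)
# re-measure the emblems from top, knob & fork
q=quat(0)
p=arm.get_image('side'); C=cloud(p)
m=(abs(C[:,0]-.5)<.12)&(abs(C[:,1]-.26)<.1)&(C[:,2]>.26)&(C[:,2]<.34); D=C[m]; K=D[(D[:,2]>.325)]; print('knob',K.mean(0) if len(K) else None, len(K))
F=D[(np.hypot(D[:,0]-.563,D[:,1]-.26)>.03)&(D[:,2]<.332)]; print(np.percentile(F,[1,50,99],axis=0))
arm.move_pose([.4526,.03,.33],best([.4526,.03,.33],np.pi/2))
p=arm.get_image('top'); save(p,'top1.png'); C=cloud(p)
m=(abs(C[:,0]-.5)<.12)&(abs(C[:,1]-.26)<.1)&(C[:,2]>.26)&(C[:,2]<.36); D=C[m]; K=D[(D[:,2]>.325)]; print('knob',K.mean(0) if len(K) else None, len(K),np.ptp(K,axis=0), K.max(0))
F=D[(np.hypot(D[:,0]-.563,D[:,1]-.26)>.03)&(D[:,2]<.332)];print(np.percentile(F,[1,50,99],axis=0))
p=arm.get_image('wrist'); save(p,'wrist1.png')
for d in arm.spot_in(p,'emblem0_c')+arm.spot_in(p,'button'): print(w(p,d['xyz']).round(4),d['confidence'])
```

```text
locked True
[0.5621891  0.26239183 0.32458047] [0.25726273 0.44167216 4.06331489]
knob [0.5610169  0.25551814 0.33110437] 132
[[0.45297234 0.19277997 0.27346836]
 [0.50828317 0.22486058 0.28396217]
 [0.57518679 0.29703008 0.29776346]]
knob [0.56373632 0.2617793  0.33225554] 469 [0.02866402 0.02821394 0.01177301] [0.57837562 0.27748439 0.33678159]
[[0.45449421 0.19468611 0.27516275]
 [0.51725837 0.2677143  0.28505122]
 [0.57675137 0.3003097  0.29766218]]
[ 0.4349 -0.1092  0.0136] 0.58
```

View pics/wrist1.png

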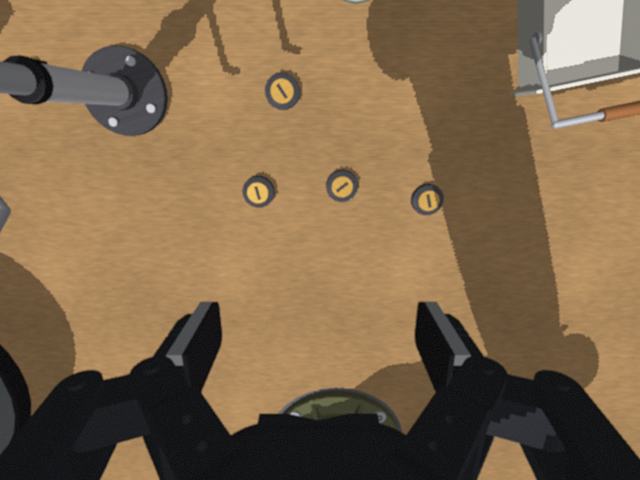

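Locked: it resists a 15 N push and the knob is at about 0.321. The wrist view shows four emblems and nothing else like them. Next I load them, looking again before each pick.

```bash
cat >> h.py <<'E'
from scipy.cluster.hierarchy import fcluster,linkage
def emblems():
    out=[]
    for n in('top','side'):
        p=arm.get_image(n); C=cloud(p)
        m=(C[:,0]>.3)&(C[:,0]<.66)&(C[:,1]>-.18)&(C[:,1]<.2)&(C[:,2]>.007)&(C[:,2]<.02); E=C[m]; r=[]
        if len(E)>20:
            E=E[::max(1,len(E)//1500)]; l=fcluster(linkage(E,'single'),.012,'distance')
            for k in np.unique(l):
                G=E[l==k]; d=np.ptp(G,axis=0)
                if (l==k).sum()>15 and .03<d[0]<.05 and .03<d[1]<.05: r.append(((G.min(0)+G.max(0))/2)[:2])
        out.append(r)
    res=[]
    for a in out[0]:
        b=[b for b in out[1] if np.hypot(*(a-b))<.015]; res.append((a+b[0])/2 if b else a-[.0008,.001])
    return res
CAD=np.array([.627,-.258]); CY=.2
def cad(x,y,yaw=CY,c=CAD): return c+np.array([np.cos(yaw)*x-np.sin(yaw)*y,np.sin(yaw)*x+np.cos(yaw)*y])
E
cat > pick.py <<'E'
from h import *
def pick(e,slot,z):
    q=best([*e,.05],CY+np.pi/2)
    arm.command_gripper(.062,40)
    arm.move_pose([*e,.12],q)
    arm.servo_line([*e,.03],speed=.15); print(' touch',arm.servo_line([*e,.0225],speed=.03,contact_N=6))
    arm.command_gripper(0,40); s=arm.get_state(); print(' width',s['gripper_width'],s['tool_pos'])
    arm.servo_line([*e,.18],speed=.2); 
    if not .036<arm.get_state()['gripper_width']<.048: print('MISSED'); raise SystemExit
    c=cad(*slot)
    arm.servo_line([*c,.18],speed=.25)
    print(' hit',arm.servo_line([*c,z],speed=.1,contact_N=8)); 
    arm.command_gripper(.056); arm.servo_line([*c,.18],speed=.2)
E
python3 - <<'E'
from pick import *
arm.move_pose([.56,-.2,.3],best([.56,-.2,.3],CY+np.pi/2))
E=emblems(); print(np.round(E,4))
e=max(E,key=lambda e:-abs(e[1]+.113)); pick(e,(.024,0),.034)
E=emblems(); print(np.round(E,4),arm.get_state()['t'])
p=arm.get_image('wrist'); save(p,'w2.png')
E
```

```text
[]Traceback (most recent call last):
  File "<stdin>", line 4, in <module>
ValueError: max() iterable argument is empty
```

Run:
```python
from h import *
print(arm.get_state()['tool_pos'])
for n in('top','side'):
    p=arm.get_image(n); C=cloud(p); save(p,n+'2.png')
    m=(C[:,0]>.3)&(C[:,0]<.66)&(C[:,1]>-.18)&(C[:,1]<.2)&(C[:,2]>.007)&(C[:,2]<.02); E=C[m]; print(len(E))
    E=E[::max(1,len(E)//1500)]; l=fcluster(linkage(E,'single'),.012,'distance')
    for k in np.unique(l): G=E[l==k]; print((l==k).sum(),G.mean(0).round(3),np.ptp(G,axis=0).round(3))
```

```text
[ 0.56006135 -0.19966212  0.30019337]
241
241 [0.443 0.116 0.012] [0.04  0.026 0.009]
1494
538 [ 0.432 -0.116  0.012] [0.041 0.042 0.009]
378 [ 0.45  -0.003  0.012] [0.041 0.042 0.009]
283 [0.442 0.106 0.012] [0.041 0.042 0.009]
18 [ 0.658 -0.01   0.009] [0.004 0.025 0.003]
276 [0.564 0.07  0.012] [0.041 0.042 0.009]
1 [0.658 0.085 0.019] [0. 0. 0.]
```

View pics/top2.png

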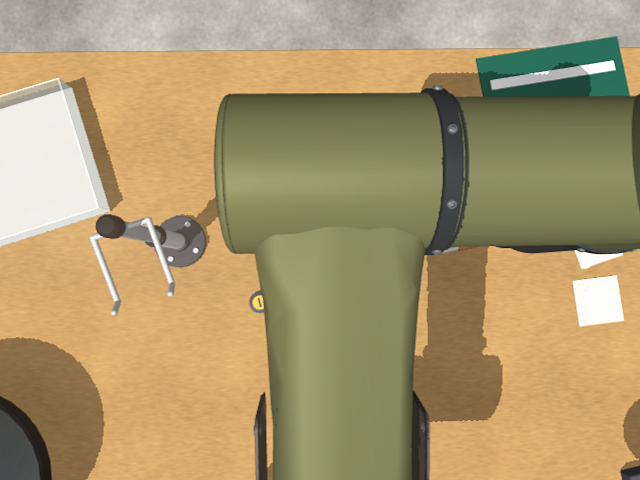

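The arm hides the bench from the top camera, so I'll use the side view, with the averaged offset, for the emblems.

```bash
sed -i "s/for n in('top','side'):/for n in('side',):/; s/^    for a in out\[0\]:/    return [a+[.001,.0012] for a in out[0]]\n    for a in out[0]:/" h.py
python3 - <<'E'
from pick import *
E=emblems(); print(np.round(E,4))
e=max(E,key=lambda e:-abs(e[1]+.113)); pick(e,(.024,0),.034)
E=emblems(); print(np.round(E,4),arm.get_state()['t'])
p=arm.get_image('wrist'); save(p,'w2.png')
E
```

```text
[[ 0.4337 -0.1122]
 [ 0.4522  0.0015]
 [ 0.4444  0.111 ]
 [ 0.5659  0.0756]]
 touch False
 width 0.039406699888474325 [ 0.43413665 -0.11222413  0.02313241]
 hit False
[[0.4521 0.0013]
 [0.4444 0.1094]
 [0.566  0.0752]] 23.4917
```

View pics/w2.png

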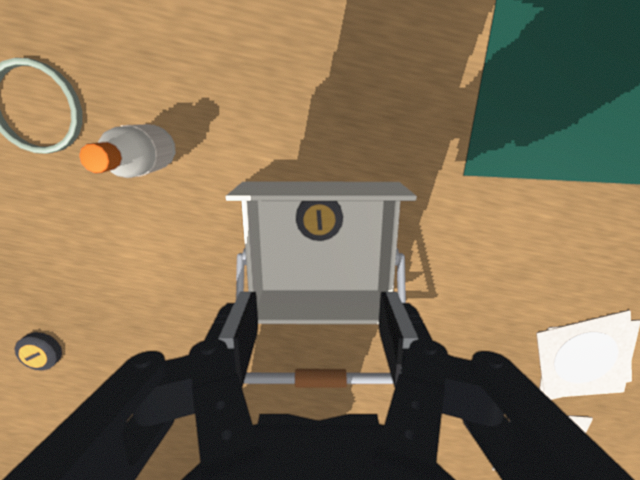

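The emblem lies in the caddy at (320,219), centred, and the caddy is undisturbed. I'll do the other three the same way.

Run:
```python
from pick import *
slots=[((-.022,0),.034),((.022,0),.046),((-.022,0),.046),((0,0),.05)]
n=0
while n<4:
    E=emblems(); print(np.round(E,4).tolist(),arm.get_state()['t'])
    if not E: break
    pick(max(E,key=lambda e:-e[1] if e[0]<.52 else -1),*slots[n]); n+=1
print(len(emblems()))
p=arm.get_image('wrist'); save(p,'w3.png'); print(arm.get_state()['t'])
```

```text
[[0.4524, 0.001], [0.4444, 0.1096], [0.5659, 0.0747]] 23.5917
 touch False
 width 0.03899335306857746 [0.45282788 0.00112176 0.02315179]
 hit False
[[0.4441, 0.1107], [0.5662, 0.0748]] 31.7083
 touch False
 width 0.039408918233874504 [0.44451773 0.11085395 0.02316044]
 hit False
[[0.566, 0.0742]] 40.375
 touch False
 width 0.03925339530930705 [0.56641762 0.07431306 0.02316713]
 hit False
[] 48.5
0
48.6
```

View pics/w3.png

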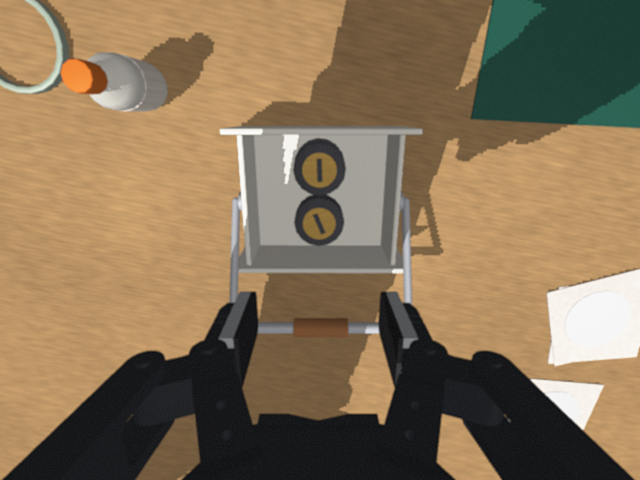

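All four are in, as two stacks of two at (320,167) and (320,220). Now I measure the bar and hinge in the caddy frame from the side and wrist clouds.

Run:
```python
from h import *
def loc(C): 
    d=C[:,:2]-CAD; c,s=np.cos(CY),np.sin(CY); return np.c_[d[:,0]*c+d[:,1]*s,-d[:,0]*s+d[:,1]*c,C[:,2]]
arm.move_pose([*cad(-.06,0),.22],best([*cad(-.06,0),.22],CY+np.pi/2))
for n in('wrist','side'):
    p=arm.get_image(n); L=loc(cloud(p)); print(n)
    rim=L[(abs(L[:,0])<.062)&(abs(L[:,1])<.075)&(L[:,2]>.045)&(L[:,2]<.06)]
    print(' rim',rim.min(0).round(4),rim.max(0).round(4),cv2.minAreaRect(rim[:,:2].astype(np.float32)*1000))
    b=L[(L[:,0]<-.075)&(L[:,0]>-.125)&(abs(L[:,1])<.055)&(L[:,2]>.05)&(L[:,2]<.11)]
    g=b[abs(b[:,1])<.018]; s=b[abs(b[:,1])>.025]
    for q in(g,s): print(' bar n',len(q),'x',np.percentile(q[:,0],[2,50,98]).round(4),'ztop',np.percentile(q[:,2],[2,50,98]).round(4))
    print(' slope dx/dy',np.polyfit(s[:,1],s[:,0],1))
    for d in arm.silhouettes(p,'bail_grip')[:1]: 
        m=d['mask']; print(' mask',m.sum())
    hsv=cv2.cvtColor(p['pixels'],cv2.COLOR_RGB2HSV); m=(hsv[...,1]>150)&(hsv[...,0]<14)
    G=loc(cloud(p,m)); G=G[(abs(G[:,0]+.09)<.03)&(abs(G[:,1])<.05)&(G[:,2]>.05)]; print(' wood',len(G),G.min(0) if len(G) else 0,G.max(0) if len(G) else 0)
save(p,'s4.png')
```

```text
wrist
 rim [-0.057  -0.0694  0.045 ] [0.0522 0.0661 0.06  ] ((-2.3740310668945312, -1.5946197509765625), (109.19805908203125, 135.4801483154297), 0.07983037829399109)
 bar n 853 x [-0.0951 -0.0898 -0.0826] ztop [0.081  0.0863 0.0884]
 bar n 788 x [-0.0922 -0.0892 -0.0853] ztop [0.0812 0.0839 0.0856]
 slope dx/dy [-0.00023671 -0.08902363]
 mask 3212
 wood 215 [-0.09484862 -0.01980969  0.08320323] [-0.08279972  0.01739092  0.08865376]
side
 rim [-0.056  -0.0697  0.045 ] [0.0547 0.0685 0.0599] ((-0.6505661010742188, -0.5533294677734375), (138.20626831054688, 110.71200561523438), 89.97801208496094)
 bar n 362 x [-0.0936 -0.0899 -0.0812] ztop [0.079  0.0869 0.0892]
 bar n 349 x [-0.0907 -0.0883 -0.0835] ztop [0.0801 0.0845 0.0867]
 slope dx/dy [ 5.79187931e-05 -8.78552295e-02]
 mask 1422
 wood 59 [-0.09342252 -0.02075861  0.08220418] [-0.08181487  0.01725526  0.08971019]
```

Bar centre is at caddy-local (-0.0875, 0, 0.0805), hinge at (-0.0015, 0.040), and the radius of 96 mm fits the text. Plan: grip lightly along the arc to 0.85 rad above level, then push with loose fingers to upright and close there.

```bash
cat > bail.py <<'E'
from h import *
HX,HZ,RR,Y0=-.0015,.040,.0955,-.001
def bar(th,dz=.003,dx=0): return [*cad(HX-RR*np.cos(th)+dx,Y0),HZ+RR*np.sin(th)+dz]
E
python3 - <<'E'
from bail import *
q=best(bar(.44),CY); print(arm.ik(bar(1.57),q))
arm.command_gripper(.036,20)
b=bar(.44); arm.move_pose([b[0],b[1],.17],q)
print('touch',arm.servo_line(b,speed=.06,contact_N=6))
arm.command_gripper(0,20); s=arm.get_state(); print(s['gripper_width'],s['ft_force'].round(2) if hasattr(s['ft_force'],'round') else s['ft_force'])
for th in np.linspace(.44,.85,6)[1:]:
    c=arm.servo_line(bar(th),speed=.04,contact_N=20); print(round(th,2),c,np.round(arm.get_state()['ft_force'],1))
    if c: break
p=arm.get_image('side'); save(p,'s5.png')
E
```

```text
[-0.09851391  0.25832391  0.11779811  0.         -1.43027053  0.29851391]
touch False
0.013369747780434012 [0.1  0.49 0.22]
0.52 False [-1.3 -0.6 -0.6]
0.6 False [-1.4 -0.2 -0.6]
0.69 False [-1.4  0.1  0.5]
0.77 False [-3.1 -0.8  0.6]
0.85 False [-1.4  0.4  0.2]
```

View pics/s5.png

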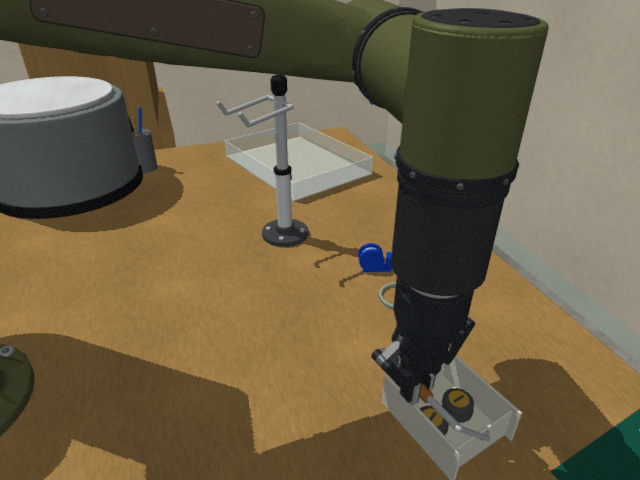

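The handle (grip at about (425,390)) turns easily in the pads, the forces are tiny and the caddy is flat. I carry on to 1.2 gripped, then loose to upright, then close and lift a little.

Run:
```python
from bail import *
def go(ths,dx=0):
    for th in ths:
        c=arm.servo_line(bar(th,dx=dx),speed=.04,contact_N=15); print(round(th,2),c,np.round(arm.get_state()['ft_force'],1))
        if c: raise SystemExit
go(np.linspace(.95,1.25,4))
arm.command_gripper(.024); go([1.35,1.45,1.57])
go([1.57],dx=.002)
arm.command_gripper(0,70); s=arm.get_state(); print(s['gripper_width'],np.round(s['ft_force'],1))
P=np.array(s['tool_pos']); arm.servo_line([P[0],P[1],P[2]+.05],speed=.04); arm.sleep(.5); s=arm.get_state(); print(s['gripper_width'],np.round(s['ft_force'],1),s['t'])
p=arm.get_image('side'); save(p,'s6.png')
L=cloud(p)
d=L[:,:2]-CAD; c,sn=np.cos(CY),np.sin(CY); X=np.c_[d[:,0]*c+d[:,1]*sn,-d[:,0]*sn+d[:,1]*c,L[:,2]]
r=X[(abs(X[:,0])<.075)&(abs(X[:,1])<.075)&(X[:,2]>.04)&(X[:,2]<.12)]
for a,b in((-.065,-.045),(.045,.065)):
    e=r[(r[:,0]>a)&(r[:,0]<b)]; print('rim top at x',a,np.percentile(e[:,2],[50,97]),e[:,1].min(),e[:,1].max(),len(e))
```

```text
0.95 False [-1.6  0.1  1.8]
1.05 False [-3.2  0.1  2. ]
1.15 False [-3.7 -0.   4. ]
1.25 False [-4.9  0.2  5.5]
1.35 False [ 0.4 -0.4 -0.4]
1.45 False [-0.6 -0.9 -0.8]
1.57 False [ 0.  -0.8  0.7]
1.57 False [0.2 0.  1.5]
0.011957453623640275 [ 0.2 -0.2  1.2]
0.011567938712865307 [-0.1  0.3 -5.2] 62.3167
rim top at x -0.065 [0.08191707 0.10619619] -0.07000710501109586 0.06866112961873314 3003
rim top at x 0.045 [0.08148814 0.1062156 ] -0.06962104026812602 0.06845728716435595 2634
```

View pics/s6.png

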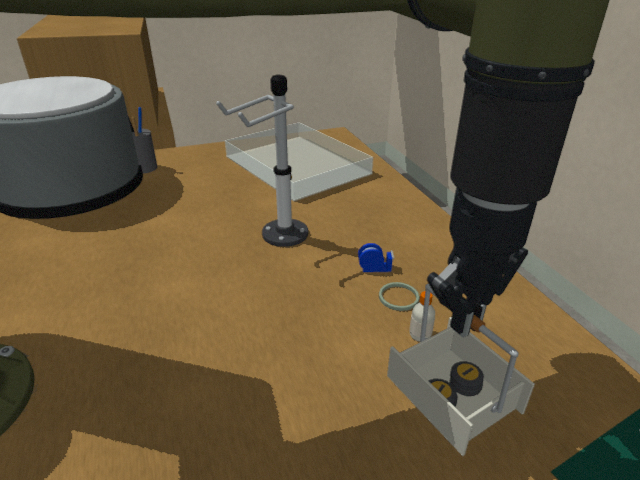

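Caddy lifts level (both rims at 0.106), the force is -5.2 N, and the emblems are inside at (467,377) and (440,390). Next I carry it to the fork.

```bash
cat > fork.py <<'E'
from h import *
K=np.array([.563,.2618]); SY=.306
def st(x,y=0): return cad(x-.09,y,SY,K)
E
python3 - <<'E'
from fork import *
s=arm.get_state(); P=s['tool_pos']; q0=s['tool_rot']
r=R.from_euler('z',SY-CY)*R.from_quat([q0[1],q0[2],q0[3],q0[0]]); v=r.as_quat(); q=[v[3],v[0],v[1],v[2]]
arm.servo_line([P[0],P[1],.318],speed=.1)
S=st(-.065); print(S,arm.ik([*S,.318],q))
arm.servo_line([*S,.318],rot=q,speed=.12); arm.sleep(1)
s=arm.get_state(); print(np.round(s['ft_force'],1),s['tool_pos'],s['t'],s['gripper_width'])
p=arm.get_image('side'); save(p,'s7.png'); cv2.imwrite('pics/s7.png',cv2.resize(p['pixels'][30:270,140:440,::-1],None,fx=2.5,fy=2.5))
E
```

```text
[0.41520034 0.21510673] [ 9.11686141e-01 -2.96161027e-01 -1.01957821e-01 -9.01260537e-06
 -1.76499849e+00 -6.05706918e-01]
[-0.1  0.1 -5.2] [0.41518327 0.21512045 0.31799405] 69.2833 0.011844155373545185
```

View pics/s7.png

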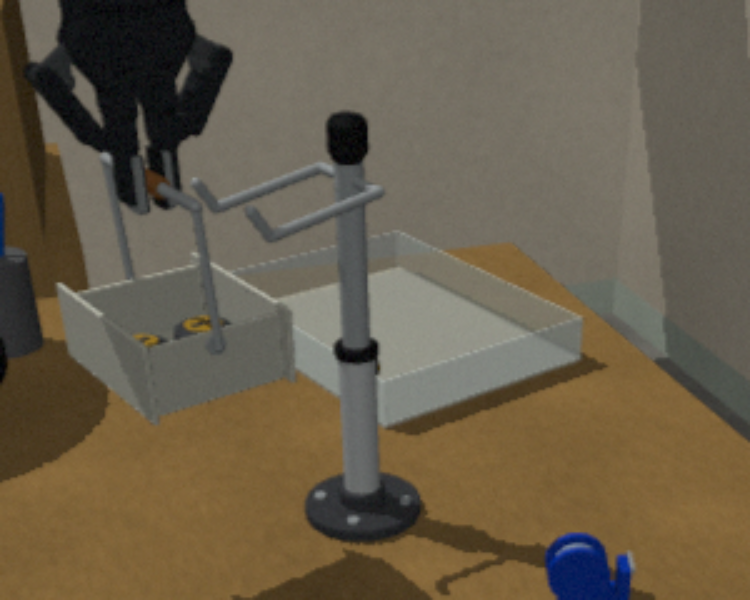

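The caddy hangs just short of the prong tips with the bar above them, and the button is visible at the sleeve. I move in and lower.

Run:
```python
from fork import *
T=st(.003)
print('in',arm.servo_line([*T,.318],speed=.04,contact_N=6)); arm.sleep(.5)
print('down',arm.servo_line([*T,.279],speed=.02,contact_N=3.5)); s=arm.get_state(); print(np.round(s['ft_force'],1),s['tool_pos'])
p=arm.get_image('side'); cv2.imwrite('pics/s8.png',cv2.resize(p['pixels'][30:270,140:440,::-1],None,fx=2.5,fy=2.5))
L=cloud(p); d=L[:,:2]-st(0); c,sn=np.cos(SY),np.sin(SY); X=np.c_[d[:,0]*c+d[:,1]*sn,-d[:,0]*sn+d[:,1]*c,L[:,2]]
b=X[(X[:,1]<-.046)&(X[:,1]>-.07)&(abs(X[:,0])<.03)&(X[:,2]>.26)&(X[:,2]<.31)]; print('bar end',len(b),np.percentile(b,[5,50,95],axis=0).round(4))
```

```text
in False
down True
[3.8 1.  1.9] [0.48053612 0.23577388 0.28702999]
bar end 90 [[ 2.000e-04 -6.860e-02  2.634e-01]
 [ 2.900e-03 -6.530e-02  2.819e-01]
 [ 6.300e-03 -4.830e-02  2.882e-01]]
```

View pics/s8.png

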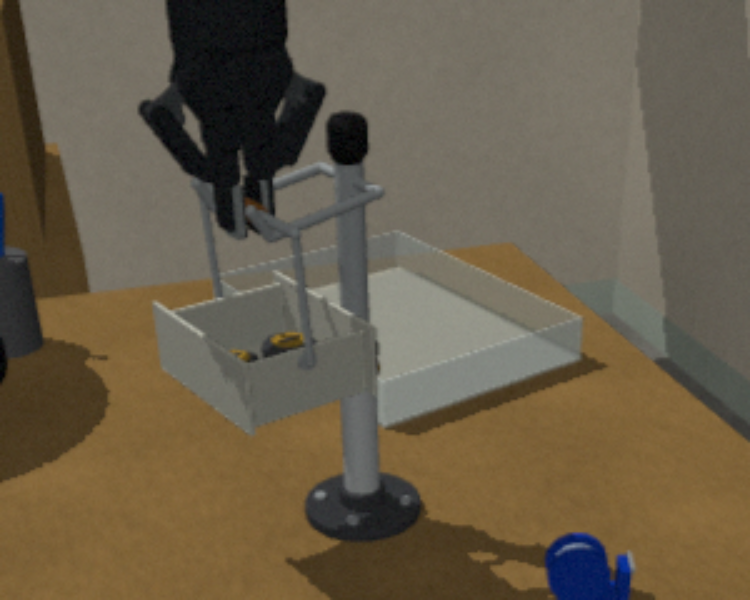

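The bar rests on both prongs at z ≈ 0.284 and the weight has come off. I release, retreat straight up and check.

Run:
```python
from fork import *
P=arm.get_state()['tool_pos']
arm.command_gripper(.034,20); arm.sleep(.6); print(np.round(arm.get_state()['ft_force'],1))
print('up',arm.servo_line([P[0],P[1],.40],speed=.06,contact_N=6)); arm.sleep(.5); s=arm.get_state(); print(np.round(s['ft_force'],1),s['tool_pos'])
if s['tool_pos'][2]>.39:
    arm.move_pose([.45,-.15,.40],best([.45,-.15,.40],np.pi/2))
for n in('side','top'):
    p=arm.get_image(n); save(p,f'{n}9.png')
    if n=='side': cv2.imwrite('pics/side9.png',cv2.resize(p['pixels'][30:270,140:440,::-1],None,fx=2.5,fy=2.5))
    L=cloud(p); d=L[:,:2]-st(0); c,sn=np.cos(SY),np.sin(SY); X=np.c_[d[:,0]*c+d[:,1]*sn,-d[:,0]*sn+d[:,1]*c,L[:,2]]
    b=X[(abs(X[:,1])>.046)&(abs(X[:,1])<.064)&(abs(X[:,0])<.03)&(X[:,2]>.276)&(X[:,2]<.31)]; print('bar',len(b),np.percentile(b,[5,50,95],axis=0).round(4).tolist())
    g=X[(abs(X[:,1])<.018)&(abs(X[:,0])<.03)&(X[:,2]>.27)&(X[:,2]<.32)]; print('grip',len(g),np.percentile(g,[5,50,95],axis=0).round(4).tolist())
    for a in(-.054,.05):
        e=X[(abs(X[:,0]-a)<.012)&(abs(X[:,1])<.06)&(X[:,2]>.15)&(X[:,2]<.24)]; 
        if len(e): print('rim',a,np.percentile(e[:,2],98).round(4))
    k=X[(np.hypot(X[:,0]-.09,X[:,1])<.02)&(X[:,2]>.31)]; print('knob top',np.percentile(k[:,2],98) if len(k) else None)
    print([(t,w(p,o[0]['xyz']).round(3).tolist()) for t in('tape','glue_c','bezel_c') if (o:=arm.spot_in(p,t))])
print(arm.get_state()['t'])
```

```text
[-0.2 -0.3  1. ]
up False
[0.  0.1 0.1] [0.48053564 0.2357588  0.39999173]
bar 41 [[0.0002, -0.0634, 0.2811], [0.0025, -0.0537, 0.286], [0.0055, 0.0558, 0.2875]]
grip 80 [[-0.0018, -0.0122, 0.2796], [0.0001, 0.0037, 0.2876], [0.007, 0.0168, 0.2904]]
rim -0.054 0.2056
rim 0.05 0.2012
knob top None
[('tape', [0.687, 0.076, 0.03]), ('glue_c', [0.675, -0.117, 0.047]), ('bezel_c', [0.693, -0.015, 0.006])]
bar 165 [[0.0024, -0.0619, 0.2825], [0.0058, 0.0462, 0.2851], [0.0095, 0.0617, 0.2866]]
grip 292 [[-0.0006, -0.016, 0.2828], [0.0053, 0.0, 0.2875], [0.0119, 0.0164, 0.2898]]
rim -0.054 0.2059
rim 0.05 0.201
knob top 0.3352530807210098
[('tape', [0.686, 0.085, 0.036]), ('glue_c', [0.674, -0.102, 0.056]), ('bezel_c', [0.696, -0.013, 0.008])]
78.7583
```

View pics/side9.png

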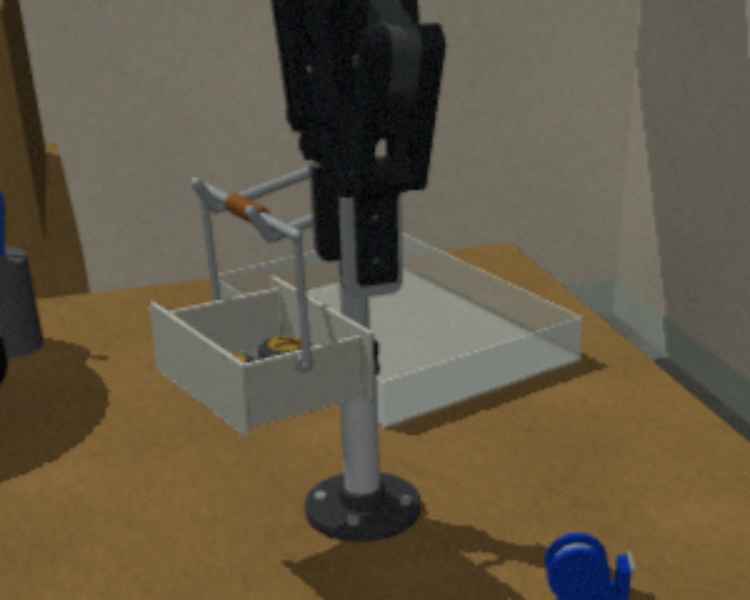

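View pics/top9.png

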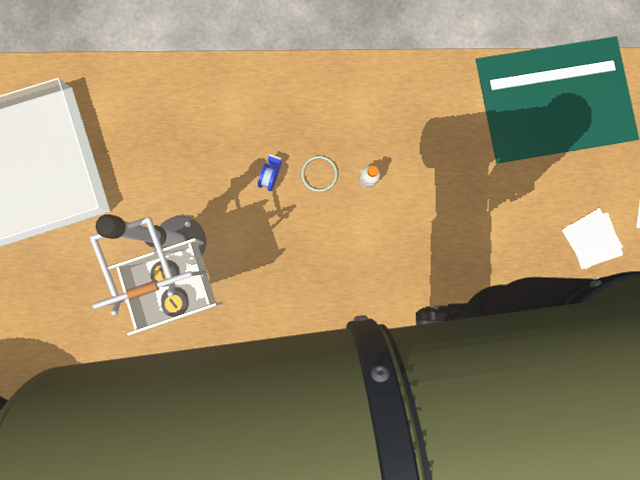

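The caddy hangs in both notches with about 0.05 rad of tilt, the stacks are inside, and the other objects have not moved. I'm handing it in.

```bash
python3 -c "
from h import *
print(len(emblems()),arm.get_state()['qd']); arm.finish_job()"
```

```text
0 [-0.00170507 -0.00053443 -0.00174448 -0.00084056  0.00136038  0.00088162]
the job is handed in; nothing more can be done
```

The job is handed in at about 79 s of the 210 s allowed, and my last checks found every requirement met that I could measure. I drew the mast up until its button clicked out, put all four emblems into the caddy as two stacks of two, swung the handle upright and hung the caddy in both notches.

**What the last checks showed:**
- **Mast:** the knob's centre is about 0.320 m above the bench, which is the locked height. When I pushed down on the mast before loading, it held against 15 N. The brass button showed in the pictures, but I never measured how far it stands out.
- **Caddy:** the middle of the handle bar lies within about 6 mm of the fork seat in x and within a few millimetres in y and z. The rims are near 0.20 m, which puts the floor at about 0.15 m. The tilt is about 0.05 rad.
- **Emblems:** the last picture shows the top emblem of each stack inside the caddy. The lower two are hidden beneath them, but the search found none left on the bench.
- **Other objects:** the tape, the glue and the ring read where they were, to within a few millimetres.
- **Robot:** the gripper is open, well clear of everything and still.

**What went wrong or disagreed:**
- The side and top cameras differ by about 2 to 3 mm.
- The arm hid the emblems from the top camera on one look, so I found them with the side camera after that.

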